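# Stack a hi-fi foot in its jig and hold the inspection mirror at 45 degrees

## Robot

A 6-joint arm with a two-finger parallel gripper is mounted at the origin on the work surface. World frame = base frame: x ahead of the robot, y to its left, z up, the work surface at z = 0. Lengths are in m, angles in rad, forces in N, time in s.
With the tool pointing down it reaches from about 0.3 to 0.775 m from the base axis. Payload 14.6 kg.
Tool frame: the origin (TCP) lies on the centre line of the jaws, within the pads' length; the fingertips stand 19 mm ahead of it and the grasp point (between the pads) is the TCP; z points along the fingers, y is the direction in which the jaws open and shut (so a half turn about z gives the same grasp; the last joint's range is limited). The gripper opens to 94 mm and grips with 3 to 60 N. Pads are 16 mm wide; open, the fingers measure 119 mm over their backs; the gripper's body (75 mm by 177 mm) begins 78 mm behind the grasp point.
Start: joints at [1.214, 0.3, 1.521, -0, 1.321, -0.067], TCP at [0.157, 0.527, 0.224] pointing down, gripper open.
Joint ranges: [-3.03, 3.03], [-0.79, 2.21], [0.23, 2.52], [-1.04, 4.18], [0, 3.07], [-2.55, 2.55]. Speed limits (rad/s): [2.22, 2.22, 2.57, 3.14, 3.14, 3.14].

## Interface

Orientations are given as [roll, pitch, yaw] about the fixed x, y, z axes, in that order (R = Rz(yaw) Ry(pitch) Rx(roll)).
In Python, from station import ctrl gives the robot as it stands. The module is installed in compiled form; this text tells all that it offers.
- The arm moves only by the shell command python3 -m creep 'ROWS' [FORCE]. ROWS is a JSON object of lists of equal length, an entry for each row: "translation": the shift along the world's x, y, z in mm, a list of three; "yaw": the turn about the world's z in rad; "gripper": the closure in counts, from 0 (fully open) to 255 (shut). A call has 1 to 5 rows; each row is the pose to reach, as a shift and turn from the pose measured when the call began; what a row does not reach only later rows make up. A row lasts 1/12 s, in which the tool goes at most 41.7 mm and 7.16 degrees, less where a joint would pass 70% of its speed; a pose out of reach is approached as far as the arm can. A call with a gripper value outside its range is refused whole. The fingers move at their own pace and stop on an object; FORCE is the grip in N (left out, the last holds). Time passes only in rows, so rows that repeat a pose let the fingers close. It gives the time, the measured TCP pose, the force and the opening at its end, in the units of the state.
- ctrl.get_obs(): the state, without advancing time (a new reading comes with each control period).
- ctrl.camera(name): name is "scene" or "top"; returns a dict with "pixels" (480x640x3 uint8, red, green, blue), "depth" (480x640 float32, m along the optical axis (not along the pixel's ray), 0 where there is no reading), "fx", "fy", "cx", "cy" (pixels), "dist" ([k1, k2, p1, p2, k3] as OpenCV has them; the pictures are not rectified), "R" (3x3) and "t" (3): a world point X has camera coordinates R X + t. Camera axes: x right, y down, z forward; pixel columns grow to the right and rows downward; lengths in m; the calibration is good to about 2 mm. A picture is of the moment at which its call begins.
- ctrl.hand_in(): hands the job in, once; it reports no verdict.
The state is a dict: "time_s": time; "qpos": joint angles; "joint_vel": joint speeds; "tau": joint torques, N m; "ee_pos": TCP position; "eef_rot": TCP orientation; "force": force on the tool from outside, world axes, zero at the start; "moment": the same for the moment, N m; "grip_width": finger opening in m.
Only numpy, scipy, OpenCV 4.12 (cv2) and the standard library are available. Lean on these libraries where they do the work, as an engineer would, in place of code of your own. Each camera call takes 0.05 s, during which the arm holds its last target. There are 200 camera calls.

## Task

Assemble the hi-fi foot in the jig: lower the black body into the pocket between the four guide posts, let go, then the orange spacer on it, then the brass top disc, each lying flat. Then take the hinged mirror by its red bar, bring it down from its back stop until it stands 45 degrees above level (within 5 degrees) so that I can look down on the stack from my seat, and keep holding it there: it would fall shut, so finish while still holding it and never let it drop. Leave the mug, the screwdriver and the disc cases alone.

Things in the scene. Friction and masses are not known exactly. Their poses are not given: they have to be found in the camera images.
- jig: Fixed jig: plywood base 180 (x) x 200 (y, -105 to +95) x 12 mm, on the left half of the table, turned up to 0.3 rad. Origin: under the pocket's centre, on the table; z up. The mirror's hinge runs along x on the +y side, on blocks 80 mm high at x = +-80, y = 82 mm; two rests for the shut mirror, 69 mm high, stand at x = +-66, y = -46 mm.
- pocket (a point): Centre of the pocket's floor (blue dot, 12 mm above the table); axes as the jig. Four steel posts, 12 mm thick, at x, y = +-23.3 mm leave a 54 mm round pocket; straight up to 42 mm, tapered to 52 mm above this floor. Gaps 34 mm wide between them, at +-x and +-y, admit the fingers: close them along the jig's x (along y the gripper's body nears the raised mirror).
- mirror (a joint): Mirror angle, rad: 0 lying level, shut over the pocket; grows as it opens; 1.92 (110 degrees) the back stop, where it rests at the start. Free hinge, no spring: below about 1.57 it falls shut unless held. 45 degrees = 0.785. Black panel, 140 (along the hinge) x 125 x 6 mm, glass on its underside, near edge 5 mm from the hinge line; 0.3 kg.
- mirror_hinge (a point): Middle of the hinge line (which runs along the jig's x): 82 mm from the pocket in the jig's +y direction, 76 mm above the table. At angle a the mirror extends from here by -cos a along the jig's y and +sin a along z.
- mirror_bar (a point): Middle of the red round grip bar, 12 mm diameter, 84 mm free between its two arms, parallel to the hinge, 170 mm from it and 40 mm beyond the panel's free edge. Its axis stays along the jig's x; pinched from above with the fingers closing along the jig's y it can turn between them, so the hand may keep pointing down along the arc.
- foot_body: Loose black round body with a thin aluminium band, 50 mm diameter, 30 mm high, about 0.14 kg, standing on the table. Origin: centre of its underside, z up along its axis.
- spacer: Loose orange round disc, 50 mm diameter, 10 mm thick, about 0.03 kg, lying on the table. Origin: centre of its underside, z along its axis.
- top_disc: Loose brass round disc, 50 mm diameter, 10 mm thick, about 0.15 kg, lying on the table. Origin: centre of its underside, z along its axis.
- mug: Bystander: blue mug, 80 mm across, 90 mm high, on the table beyond the work. Origin: centre of its underside. Leave alone.
- screwdriver: Bystander: screwdriver with a yellow handle, lying on the table on the right. Origin near its middle. Leave alone.
- cd_cases: Bystander: pile of three disc cases, 125 x 142 x 31 mm, on the table near the robot on the right. Origin: centre of its underside. Leave alone.

How it is judged:
By the outcome, as a careful person would: the job done as asked, in the order asked, and still so for the second after the job is handed in, while the arm keeps its last pose, push and grip.
It also fails if it takes over 72 s, if anything falls off the work surface, if the arm or the gripper's body presses on something with over 40 N, if the wrist force passes 120 N, or if a joint passes its speed limit or range.

## Working session

There is one attempt and no reset: what is moved stays moved. The work goes in short steps, Python scripts to look and compute and a shell command to move; the robot and the scene stay as the last step left them, time stands still between calls to the robot, and variables do not carry over. Pictures are saved under pics/ and viewed, about 8 in all and at most 12, crops included, and the job is handed in when it is done.

```bash
mkdir -p pics; cat > h.py <<'E'
import numpy as np, cv2
from station import ctrl
def look(name,fn=None):
    c=ctrl.camera(name)
    if fn: cv2.imwrite('pics/'+fn,c['pixels'][...,::-1])
    c['K']=np.array([[c['fx'],0,c['cx']],[0,c['fy'],c['cy']],[0,0,1.]]);c['R']=np.array(c['R']);c['t']=np.array(c['t']);c['d']=np.array(c['dist'],float)
    return c
def plane(c,uv,z):
    p=cv2.undistortPoints(np.array(uv,float).reshape(-1,1,2),c['K'],c['d']).reshape(-1,2)
    r=np.c_[p,np.ones(len(p))]@c['R']; o=-c['R'].T@c['t']
    return o+r*((z-o[2])/r[:,2])[:,None]
def cloud(c):
    v,u=np.mgrid[0:480,0:640]
    p=cv2.undistortPoints(np.c_[u.ravel(),v.ravel()].astype(float).reshape(-1,1,2),c['K'],c['d']).reshape(-1,2)
    D=c['depth'].ravel().astype(float)
    P=(np.c_[p,np.ones(len(p))]*D[:,None]-c['t'])@c['R']; P[D==0]=np.nan
    return P.reshape(480,640,3)
def mask(c,lo,hi):
    return cv2.inRange(cv2.cvtColor(c['pixels'],cv2.COLOR_RGB2HSV),np.array(lo),np.array(hi))
E
python3 - <<'E'
from h import *
for n in('scene','top'):
    c=look(n,n+'1.png'); print(n,-c['R'].T@c['t'],c['fx'],c['R'][2])
    np.savez('/tmp/'+n,**{k:c[k] for k in('pixels','depth','K','d','R','t')})
o=ctrl.get_obs();print(o)
E
```

```text
scene [1.26753895 0.0943972  0.88339271] 474.52706688451286 [-0.65652583 -0.18172155 -0.73208682]
top [ 0.36002045 -0.07198544  0.9918139 ] 474.06318094469805 [ 0.21940321 -0.02864854 -0.97521356]
{'time_s': 0.1, 'qpos': array([ 1.21438323e+00,  3.00399648e-01,  1.52149856e+00, -1.59644156e-05,
        1.32068882e+00, -6.66043563e-02]), 'joint_vel': array([ 0.00113516, -0.00241819, -0.0010075 , -0.00132029,  0.00230168,
        0.00060936]), 'tau': array([ 1.10098656e-03, -5.32646656e+01, -3.53281903e+01,  7.08679436e-02,
        2.36534845e-02, -1.96967187e-05]), 'ee_pos': array([0.15710984, 0.52686837, 0.22396042]), 'eef_rot': array([-3.14059946e+00, -5.07509715e-05,  2.85178785e+00]), 'force': array([-0.5415864 , -0.53914702, -0.25313488]), 'moment': array([ 0.05048821, -0.00559709, -0.06610471]), 'grip_width': 0.09399837455789412}
```

View pics/scene1.png

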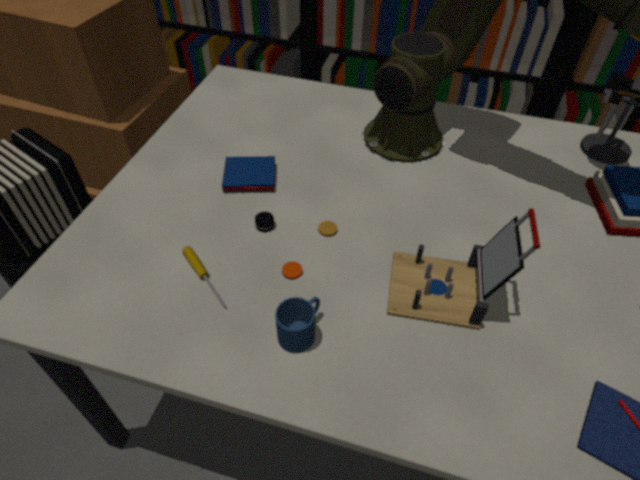

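View pics/top1.png

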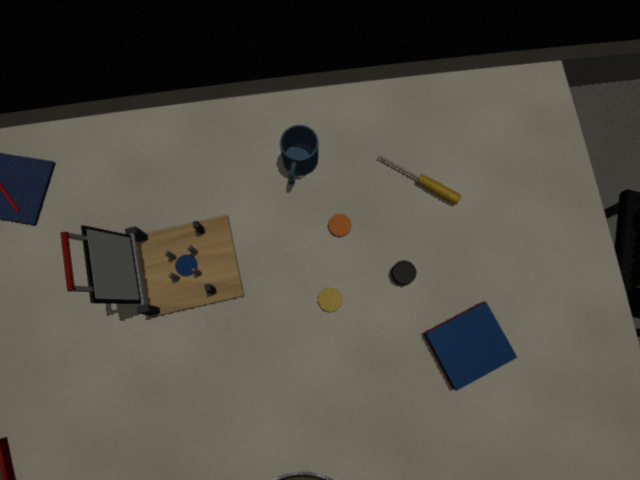

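The top view shows the pocket's blue dot at about (186,265), the red bar at (68,262), and the spacer at (340,225). The brass disc is at (330,299) and the black body at (403,273). The scene view agrees. Now I'll measure.

```bash
cat > m.py <<'E'
from h import *
def measure(n,c,boxes):
    for k,(x0,y0,x1,y1),lo,hi,z in boxes:
        m=mask(c,lo,hi); w=np.zeros_like(m); w[y0:y1,x0:x1]=m[y0:y1,x0:x1]
        cs,_=cv2.findContours(w,cv2.RETR_EXTERNAL,cv2.CHAIN_APPROX_NONE)
        if not cs: print(n,k,'none'); continue
        q=max(cs,key=cv2.contourArea); P=plane(c,q.reshape(-1,2),z)[:,:2].astype(np.float32)
        (cx,cy),r=cv2.minEnclosingCircle(P); R=cv2.minAreaRect(P); b=np.mean(cv2.boxPoints(R),0)
        M=cv2.moments(P); 
        print(n,k,'area',cv2.contourArea(q),'circ',np.round([cx,cy,r],4),'centroid',np.round([M['m10']/M['m00'],M['m01']/M['m00']],4),'rect',np.round(R[0],4),np.round(R[1],4),round(R[2],2))
T=[('orange',(300,190,380,250),(3,140,60),(16,255,255),.010),
('brass',(300,270,360,330),(17,100,60),(30,255,255),.010),
('body',(380,250,425,295),(0,0,0),(180,255,75),.030),
('dot',(165,245,210,290),(100,120,40),(125,255,255),.012),
('wood',(135,205,250,320),(10,60,70),(28,255,255),.012),
('bar',(50,220,85,300),(0,150,50),(8,255,255),.236)]
S=[('orange',(270,250,315,290),(3,140,60),(16,255,255),.010),
('brass',(310,215,350,245),(10,100,60),(30,255,255),.010),
('body',(250,205,280,237),(0,0,0),(180,255,75),.030),
('dot',(415,270,460,305),(100,120,40),(125,255,255),.012),
('wood',(380,245,485,330),(10,60,70),(28,255,255),.012),
('bar',(515,200,545,255),(0,150,50),(8,255,255),.236)]
if __name__=='__main__':
    for n,B in(('top',T),('scene',S)):
        measure(n,dict(np.load('/tmp/'+n+'.npz')),B)
E
python3 m.py
```

```text
top orange area 363.5 circ [ 0.6102 -0.1572  0.0246] centroid [ 0.61   -0.1577] rect [ 0.6105 -0.1572] [0.0472 0.0465] 82.45
top brass area 416.5 circ [ 0.4545 -0.115   0.0248] centroid [ 0.4547 -0.115 ] rect [ 0.4549 -0.1155] [0.0467 0.0484] 37.43
top body area 524.0 circ [ 0.4848 -0.2687  0.0304] centroid [ 0.4862 -0.2691] rect [ 0.4846 -0.2689] [0.0488 0.0596] 36.71
top dot area 283.0 circ [0.5655 0.1749 0.0219] centroid [0.5663 0.1757] rect [0.5661 0.1756] [0.0409 0.0426] 49.23
top wood area 7269.5 circ [0.5663 0.1583 0.1255] centroid [0.5645 0.1642] rect [0.5653 0.1661] [0.1809 0.1954] 5.79
top bar area 284.0 circ [0.5516 0.3166 0.0499] centroid [0.552  0.3143] rect [0.5518 0.314 ] [0.0996 0.0104] 5.47
scene orange area 246.5 circ [ 0.6131 -0.1594  0.0254] centroid [ 0.6129 -0.1591] rect [ 0.6135 -0.1594] [0.0483 0.0447] 18.09
scene brass area 196.0 circ [ 0.4573 -0.1154  0.0258] centroid [ 0.4577 -0.1159] rect [ 0.4573 -0.1158] [0.0495 0.0435] 16.6
scene body area 311.0 circ [ 0.5025 -0.2706  0.0361] centroid [ 0.5011 -0.2687] rect [ 0.5015 -0.2688] [0.072  0.0473] 29.17
scene dot area 152.5 circ [0.5654 0.1743 0.021 ] centroid [0.5649 0.1757] rect [0.565  0.1773] [0.0332 0.0387] 86.66
scene wood area 5267.5 circ [0.568  0.1675 0.132 ] centroid [0.5691 0.1636] rect [0.5681 0.1673] [0.1853 0.1991] 5.78
scene bar area 113.5 circ [0.55   0.3126 0.051 ] centroid [0.5494 0.312 ] rect [0.5501 0.3118] [0.1019 0.0089] 5.71
```

```bash
python3 - <<'E'
from h import *
for n in('top','scene'):
    c=dict(np.load('/tmp/'+n+'.npz')); P=cloud(c); X,Y,Z=P[...,0],P[...,1],P[...,2]
    for k,(x,y),r,lo,hi in(('body',(.487,-.269),.045,.022,.04),('orange',(.611,-.158),.04,.006,.02),('brass',(.456,-.1155),.04,.006,.02)):
        s=(np.hypot(X-x,Y-y)<r)&(Z>lo)&(Z<hi); p=P[s]
        print(n,k,len(p),p.mean(0).round(4),cv2.minEnclosingCircle(p[:,:2].astype(np.float32)))
    s=(np.hypot(X-.566,Y-.1755)<.05)&(Z>.054)&(Z<.075)
    N,L=cv2.connectedComponents(s.astype(np.uint8))
    for i in range(1,N):
        p=P[L==i]; print(n,'post',len(p),p.mean(0).round(4))
    s=mask(c,(0,150,50),(8,255,255))>0; s&=(np.hypot(X-.552,Y-.314)<.09); p=P[s]; print('bar',len(p),np.nanmedian(p,0),np.nanmax(p[:,2]))
E
```

```text
top body 468 [ 0.4873 -0.273   0.0292] ((0.48745396733283997, -0.2740361988544464), 0.025531627237796783)
top orange 398 [ 0.61   -0.1574  0.0096] ((0.6135908961296082, -0.16353848576545715), 0.031396038830280304)
top brass 443 [ 0.4544 -0.1146  0.0095] ((0.45452404022216797, -0.1149238869547844), 0.025157947093248367)
top post 22 [0.5888 0.1517 0.0596]
top post 29 [0.5842 0.1984 0.0588]
top post 22 [0.5426 0.1474 0.0601]
top post 24 [0.538  0.194  0.0587]
bar 344 [0.55002643 0.31199271 0.24020179] 0.24388076131177053
scene body 255 [ 0.49   -0.2731  0.0293] ((0.4869556725025177, -0.2732948958873749), 0.02652626484632492)
scene orange 284 [ 0.6102 -0.1587  0.0097] ((0.6092264652252197, -0.15969258546829224), 0.02603747881948948)
scene brass 230 [ 0.4549 -0.1154  0.0097] ((0.45357054471969604, -0.1153734028339386), 0.026867100968956947)
scene post 19 [0.5446 0.1479 0.059 ]
scene post 21 [0.5406 0.1935 0.0596]
scene post 21 [0.5909 0.1517 0.0595]
scene post 22 [0.5865 0.1981 0.0587]
bar 145 [0.55772725 0.31120618 0.23966263] 0.2449603608100926
```

```bash
python3 -m creep '{"translation":[[15,-37,0],[30,-74,0],[45,-111,0],[60,-148,0],[75,-185,0]],"yaw":[-0.118,-0.236,-0.354,-0.472,-0.59],"gripper":[0,0,0,0,0]}' 25
python3 -m creep '{"translation":[[15,-37,0],[30,-74,0],[45,-111,0],[60,-148,0],[75,-185,0]],"yaw":[-0.118,-0.236,-0.354,-0.472,-0.59],"gripper":[0,0,0,0,0]}'
python3 -m creep '{"translation":[[15,-37,-5],[30,-74,-10],[45,-111,-15],[60,-148,-20],[75,-185,-25]],"yaw":[0,0,0,0,0],"gripper":[0,0,0,0,0]}'
python3 -m creep '{"translation":[[15,-37,-5],[30,-74,-10],[45,-111,-15],[60,-148,-20],[75,-185,-25]],"yaw":[0,0,0,0,0],"gripper":[0,0,0,0,0]}'
```

```text
time_s: 0.52
ee_pos: [0.2321, 0.34, 0.2236]
eef_rot: [-3.14, 0.0, 2.257]
force: [0.9, 0.1, 0.1]
grip_width: 0.0941
time_s: 0.93
ee_pos: [0.3071, 0.1532, 0.2236]
eef_rot: [-3.14, -0.0, 1.661]
force: [1.4, 0.8, -1.1]
grip_width: 0.0942
time_s: 1.35
ee_pos: [0.3822, -0.034, 0.1985]
eef_rot: [-3.141, 0.0, 1.661]
force: [1.3, 0.9, 1.2]
grip_width: 0.0936
time_s: 1.77
ee_pos: [0.4574, -0.2211, 0.1729]
eef_rot: [-3.141, -0.0, 1.66]
force: [1.2, 1.1, 0.8]
grip_width: 0.0942
```

```bash
python3 -m creep '{"translation":[[15,-26,-25],[31,-52,-50],[31,-52,-85],[31,-52,-118],[31,-52,-149]],"yaw":[0.004,0.008,0.008,0.008,0.008],"gripper":[0,0,0,0,0]}'
python3 -m creep '{"translation":[[0,0,0],[0,0,0],[0,0,0],[0,0,0],[0,0,0]],"yaw":[0,0,0,0,0],"gripper":[90,150,200,255,255]}'
python3 -m creep '{"translation":[[0,0,0],[0,0,0],[0,0,0]],"yaw":[0,0,0],"gripper":[255,255,255]}'
```

```text
time_s: 2.18
ee_pos: [0.4878, -0.2732, 0.0215]
eef_rot: [-3.139, -0.001, 1.668]
force: [0.3, -1.1, 0.1]
grip_width: 0.0938
time_s: 2.6
ee_pos: [0.4878, -0.2731, 0.0217]
eef_rot: [-3.14, -0.001, 1.668]
force: [-0.3, -0.5, 0.2]
grip_width: 0.0644
time_s: 2.85
ee_pos: [0.4878, -0.2731, 0.0219]
eef_rot: [-3.14, -0.001, 1.668]
force: [-1.0, 0.5, 2.3]
grip_width: 0.0494
```

```bash
python3 -m creep '{"translation":[[0,0,10],[0,0,40],[0,0,75],[3,18,100],[9,55,108]],"yaw":[0,0,0,0,0],"gripper":[255,255,255,255,255]}'
python3 -m creep '{"translation":[[6,37,0],[12,74,0],[19,111,0],[25,148,0],[31,185,0]],"yaw":[0,0,0,0,0],"gripper":[255,255,255,255,255]}'
python3 -m creep '{"translation":[[6,37,0],[12,74,0],[19,111,0],[25,148,0],[31,185,0]],"yaw":[0,0,0,0,0],"gripper":[255,255,255,255,255]}'
python3 -m creep '{"translation":[[4,15,-10],[6,22,-20],[6,22,-20]],"yaw":[0,0,0],"gripper":[255,255,255]}'
python3 - <<'E'
from h import *
a=look('scene');b=look('top')
A=cv2.resize(a['pixels'][190:340,370:550],None,fx=3,fy=3);B=cv2.resize(b['pixels'][190:340,120:300],None,fx=3,fy=3)
cv2.imwrite('pics/p3.png',np.vstack([A,B])[:,:,::-1][::1])
for n,c in(('top',b),('scene',a)):
    np.savez('/tmp/'+n+'2',**{k:c[k] for k in('pixels','depth','K','d','R','t')})
print(ctrl.get_obs()['ee_pos'])
E
```

```text
time_s: 3.27
ee_pos: [0.4978, -0.2205, 0.1347]
eef_rot: [3.138, 0.003, 1.664]
force: [1.1, 0.7, -0.6]
grip_width: 0.0497
time_s: 3.68
ee_pos: [0.5287, -0.0337, 0.1356]
eef_rot: [3.138, 0.003, 1.664]
force: [1.4, -1.2, -1.1]
grip_width: 0.0494
time_s: 4.1
ee_pos: [0.5596, 0.1533, 0.1364]
eef_rot: [3.137, 0.003, 1.664]
force: [1.8, 0.0, -0.9]
grip_width: 0.0498
time_s: 4.35
ee_pos: [0.5647, 0.1761, 0.1145]
eef_rot: [3.14, 0.004, 1.666]
force: [-0.8, -1.0, -1.6]
grip_width: 0.0495
[0.56527455 0.1743022  0.11618522]
```

```bash
python3 -c "
import cv2;i=cv2.imread('pics/p3.png');cv2.imwrite('pics/p3b.png',cv2.resize(cv2.hconcat([i[:450],i[450:]]),(800,333)))"
```

```text
(no output)
```

View pics/p3b.png

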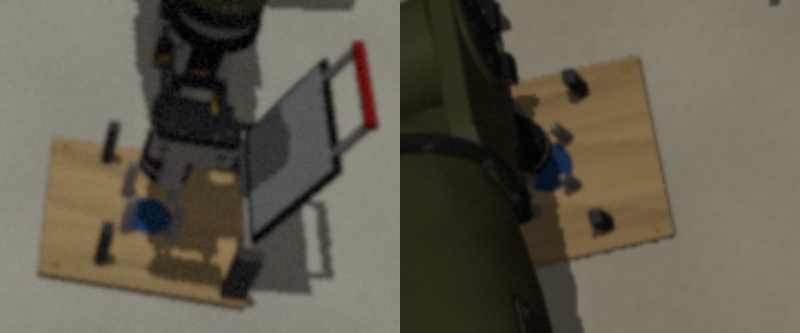

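The left half (scene) shows the gripper over the pocket, left of the raised mirror, with the dot at about (150,215). The body is hard to make out, so I'll project its expected place.

```bash
python3 - <<'E'
from h import *
c=dict(np.load('/tmp/scene2.npz'))
q=cv2.projectPoints(np.array([[.565,.174,.116],[.565,.174,.094],[.565,.199,.094],[.565,.149,.094],[.565,.1745,.012],[.565,.174,.194]]),cv2.Rodrigues(c['R'])[0],c['t'],c['K'],c['d'])[0].reshape(-1,2);print(q)
P=cloud(c); u,v=q[1].astype(int)
for r in range(v-30,v+14,3): print(r,P[r,u].round(3),c['pixels'][r,u-20:u+21:5].mean(1).astype(int))
i=c['pixels'][v-60:v+40,u-60:u+60]; cv2.imwrite('pics/p4.png',cv2.resize(np.clip(i.astype(float)*2,0,255).astype(np.uint8),None,fx=5,fy=5,interpolation=2)[...,::-1])
E
```

```text
[[446.10480931 257.46123722]
 [444.00679908 264.05558079]
 [455.77695508 266.70770909]
 [432.35268133 261.42965835]
 [436.9669733  286.96362928]
 [454.12981977 232.27967882]]
234 [0.599 0.153 0.218] [130 129 113  46  16  29  32  53  54]
237 [0.607 0.154 0.217] [129 132 128  34  33  22  22  16  24]
240 [0.633 0.153 0.236] [132 132 132  15  25  28  26  23  25]
243 [0.641 0.154 0.236] [129 128 132  33  19  36  27  28  24]
246 [0.648 0.155 0.235] [104 130 132  37  27  22  17  22  30]
249 [0.656 0.156 0.237] [112 133 133  32   7  17  29  26  19]
252 [0.655 0.157 0.228] [130 129 125  53  30  16   6  17  20]
255 [0.652 0.159 0.216] [126 127 101  67  43  58  50  35  26]
258 [0.647 0.161 0.203] [108 108  48  62  53  62  58  57  57]
261 [0.645 0.163 0.192] [ 85 106  35  39  52  63  59  56  57]
264 [0.601 0.17  0.135] [99 84 36 17 53 59 43 54 58]
267 [0.604 0.171 0.129] [101  57  58  36  59  61  32  46  73]
270 [0.602 0.173 0.117] [110  61  97   3  59  62  39  52  77]
273 [0.601 0.175 0.108] [103  66 110  50  56  62  53  59  56]
276 [0.528 0.186 0.012] [ 86  58 111  58  56  52  57  55  54]
```

View pics/p4.png

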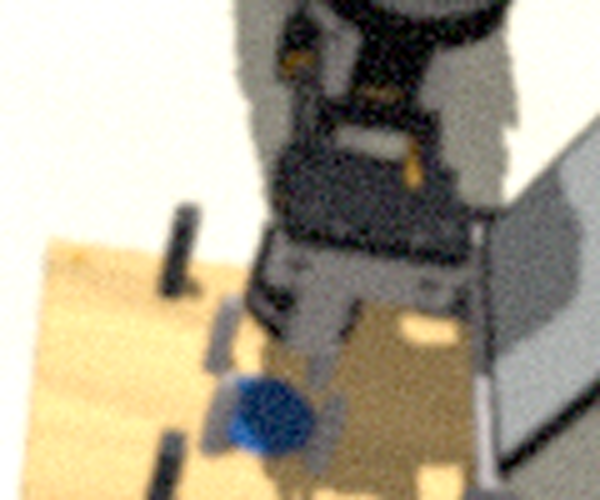

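The black body shows on both sides of the near finger, just above the pocket. I'll lower it slowly and watch the force.

```bash
python3 -m creep '{"translation":[[0,0.5,-12],[0,0.5,-25],[0,0.5,-25]],"yaw":[0,0,0],"gripper":[255,255,255]}'
python3 -m creep '{"translation":[[0,0,-4],[0,0,-8],[0,0,-12],[0,0,-16],[0,0,-16]],"yaw":[0,0,0,0,0],"gripper":[255,255,255,255,255]}'
```

```text
time_s: 4.7
ee_pos: [0.5643, 0.1733, 0.0888]
eef_rot: [-3.142, 0.004, 1.662]
force: [-0.3, -0.9, -2.3]
grip_width: 0.0495
time_s: 5.12
ee_pos: [0.564, 0.1731, 0.0721]
eef_rot: [-3.141, 0.004, 1.662]
force: [-1.0, 0.5, -1.5]
grip_width: 0.0496
```

```bash
python3 -m creep '{"translation":[[0,0,-8],[0,0,-16],[0,0,-24],[0,0,-31],[0,0,-31]],"yaw":[0,0,0,0,0],"gripper":[255,255,255,255,255]}'
python3 -m creep '{"translation":[[0,0,-2],[0,0,-4],[0,0,-5],[0,0,-5]],"yaw":[0,0,0,0],"gripper":[255,255,255,255]}'
```

```text
time_s: 5.53
ee_pos: [0.5635, 0.173, 0.0393]
eef_rot: [-3.139, 0.004, 1.662]
force: [0.3, 0.9, -1.2]
grip_width: 0.0498
time_s: 5.87
ee_pos: [0.5636, 0.173, 0.0342]
eef_rot: [-3.139, 0.004, 1.662]
force: [0.3, 0.3, -1.8]
grip_width: 0.0496
```

```bash
python3 -m creep '{"translation":[[0,0,-1],[0,0,-1],[0,0,-1],[0,0,-1],[0,0,-1]],"yaw":[0,0,0,0,0],"gripper":[255,180,100,0,0]}'
python3 -m creep '{"translation":[[0,0,0],[0,0,0],[0,0,0],[0,0,25],[0,0,60]],"yaw":[0,0,0,0,0],"gripper":[0,0,0,0,0]}'
python3 -m creep '{"translation":[[0,0,30],[0,-20,50],[4,-60,50],[10,-100,50],[16,-140,50]],"yaw":[0,0,0,0,0],"gripper":[0,0,0,0,0]}'
python3 -m creep '{"translation":[[6,-40,0],[12,-80,0],[18,-120,0],[24,-160,0],[30,-192,0]],"yaw":[0,0,0,0,0],"gripper":[0,0,0,0,0]}'
python3 - <<'E'
from h import *
for n in('top','scene'):
    c=look(n)
    P=cloud(c);X,Y,Z=P[...,0],P[...,1],P[...,2]
    s=(np.hypot(X-.5645,Y-.1745)<.022)&(Z>.005); p=P[s]; print(n,len(p),np.percentile(p,[10,50,90],axis=0).round(4).tolist())
    s=(np.hypot(X-.5645,Y-.1745)<.03)&(Z>.034)&(Z<.048); p=P[s]; print(cv2.minEnclosingCircle(p[:,:2].astype(np.float32)))
    cv2.imwrite('pics/%s5.png'%n,c['pixels'][...,::-1])
print(ctrl.get_obs()['ee_pos'])
E
```

```text
time_s: 6.28
ee_pos: [0.5636, 0.173, 0.0333]
eef_rot: [-3.139, 0.004, 1.662]
force: [0.7, 0.3, 0.3]
grip_width: 0.0663
time_s: 6.7
ee_pos: [0.562, 0.1726, 0.0912]
eef_rot: [-3.134, 0.005, 1.662]
force: [0.2, 0.2, 0.8]
grip_width: 0.0939
time_s: 7.12
ee_pos: [0.578, 0.0313, 0.1418]
eef_rot: [-3.134, 0.005, 1.663]
force: [0.6, 0.3, 0.5]
grip_width: 0.0939
time_s: 7.53
ee_pos: [0.6078, -0.1636, 0.1418]
eef_rot: [-3.135, 0.006, 1.662]
force: [0.9, -0.1, 0.2]
grip_width: 0.0942
top 350 [[0.5494, 0.1594, 0.0389], [0.5644, 0.1745, 0.0413], [0.5796, 0.1896, 0.0434]]
((0.5648061037063599, 0.17467525601387024), 0.029514018446207047)
scene 279 [[0.55, 0.161, 0.0278], [0.568, 0.1773, 0.0414], [0.5834, 0.19, 0.0438]]
((0.5640557408332825, 0.17453421652317047), 0.029762910678982735)
[ 0.60792313 -0.16520075  0.14142918]
```

```bash
python3 -m creep '{"translation":[[2,4,-30],[2.5,6.5,-60],[2.5,6.5,-90],[2.5,6.5,-110],[2.5,6.5,-120.5]],"yaw":[0.003,0.006,0.006,0.006,0.006],"gripper":[0,0,0,0,0]}' 15
python3 -m creep '{"translation":[[0,0,0],[0,0,0],[0,0,0],[0,0,0],[0,0,0]],"yaw":[0,0,0,0,0],"gripper":[100,255,255,255,255]}'
python3 -m creep '{"translation":[[0,0,0],[0,0,0],[0,0,0],[0,0,0]],"yaw":[0,0,0,0],"gripper":[255,255,255,255]}'
```

```text
time_s: 8.05
ee_pos: [0.6096, -0.1576, 0.0189]
eef_rot: [-3.132, 0.005, 1.665]
force: [-31.0, 9.6, 87.3]
grip_width: 0.0933
time_s: 8.47
ee_pos: [0.61, -0.1575, 0.0196]
eef_rot: [-3.133, 0.005, 1.666]
force: [1.9, 0.3, 2.9]
grip_width: 0.0643
time_s: 8.8
ee_pos: [0.6099, -0.1574, 0.0196]
eef_rot: [-3.133, 0.005, 1.666]
force: [-0.4, 0.4, 2.5]
grip_width: 0.0495
```

```bash
python3 -m creep '{"translation":[[0,0,10],[0,0,40],[0,0,75],[-3,20,108],[-8,58,112]],"yaw":[0,0,0,0,0],"gripper":[255,255,255,255,255]}'
python3 -m creep '{"translation":[[-5,38,0],[-10,76,0],[-16,114,0],[-21,152,0],[-26,190,0]],"yaw":[0,0,0,0,0],"gripper":[255,255,255,255,255]}'
python3 -m creep '{"translation":[[-5,38,0],[-10,76,0],[-12,83,-10],[-12,84,-20],[-12,84,-20]],"yaw":[0,0,0,0,0],"gripper":[255,255,255,255,255]}'
python3 - <<'E'
from h import *
print(ctrl.get_obs()['ee_pos'])
c=look('scene'); P=cloud(c); m=mask(c,(3,140,40),(16,255,255)); m[:, :380]=0; m[:230]=0; m[300:]=0; m[:,500:]=0
p=P[m>0]; p=p[(p[:,2]>.08)&(p[:,2]<.13)]; print(len(p), p.mean(0) if len(p) else 0, p.min(0),p.max(0))
cv2.imwrite('pics/p6.png',cv2.resize(np.clip(c['pixels'][210:310,380:500].astype(float)*2,0,255).astype(np.uint8),None,fx=5,fy=5,interpolation=2)[...,::-1])
E
```

```text
time_s: 9.22
ee_pos: [0.6039, -0.102, 0.1383]
eef_rot: [-3.141, 0.008, 1.662]
force: [0.3, -0.0, 0.5]
grip_width: 0.0498
time_s: 9.63
ee_pos: [0.5772, 0.0897, 0.1391]
eef_rot: [3.142, 0.008, 1.662]
force: [1.1, 0.6, -0.5]
grip_width: 0.0499
time_s: 10.05
ee_pos: [0.5642, 0.1732, 0.117]
eef_rot: [-3.138, 0.009, 1.662]
force: [-0.4, -0.6, 0.1]
grip_width: 0.0496
[0.56424726 0.17320446 0.11704336]
104 [0.57543188 0.16159829 0.1055886 ] [0.55365347 0.14625596 0.09811891] [0.58865946 0.19490307 0.11099035]
```

View pics/p6.png

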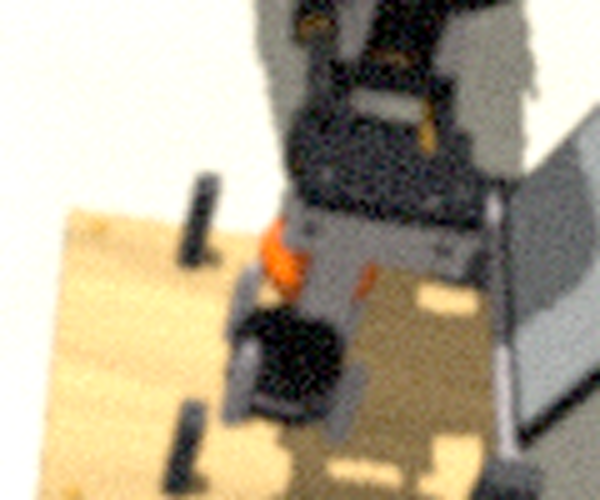

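The orange disc is held flat between the fingers at crop (265–375, 220–300), slightly to the −y side. The black body is seated among the posts at (290,365).

```bash
python3 -m creep '{"translation":[[0,1.5,-10],[0,2.5,-20],[0,2.5,-28],[0,2.5,-28]],"yaw":[0,0,0,0],"gripper":[255,255,255,255]}'
python3 -m creep '{"translation":[[0,0,-3],[0,0,-6],[0,0,-9],[0,0,-12],[0,0,-12]],"yaw":[0,0,0,0,0],"gripper":[255,255,255,255,255]}'
python3 -m creep '{"translation":[[0,0,-3],[0,0,-6],[0,0,-9],[0,0,-12],[0,0,-12]],"yaw":[0,0,0,0,0],"gripper":[255,255,255,255,255]}'
```

```text
time_s: 10.43
ee_pos: [0.5641, 0.1742, 0.0877]
eef_rot: [-3.136, 0.009, 1.66]
force: [-1.0, 0.9, -1.0]
grip_width: 0.0499
time_s: 10.85
ee_pos: [0.5638, 0.1741, 0.0752]
eef_rot: [-3.136, 0.009, 1.66]
force: [0.5, 0.1, -0.3]
grip_width: 0.0494
time_s: 11.27
ee_pos: [0.5636, 0.1741, 0.0624]
eef_rot: [-3.135, 0.01, 1.66]
force: [-0.4, -1.3, -0.5]
grip_width: 0.0494
```

```bash
python3 -m creep '{"translation":[[0,0,-1],[0,0,-1],[0,0,-1],[0,0,-1],[0,0,-1]],"yaw":[0,0,0,0,0],"gripper":[255,180,100,0,0]}'
python3 -m creep '{"translation":[[0,0,0],[0,0,0],[0,0,0],[0,0,30],[0,0,60]],"yaw":[0.003,0.006,0.008,0.008,0.008],"gripper":[0,0,0,0,0]}'
python3 -m creep '{"translation":[[0,0,20],[-14,-37,20],[-28,-74,20],[-42,-111,20],[-56,-148,20]],"yaw":[0,0,0,0,0],"gripper":[0,0,0,0,0]}'
python3 -m creep '{"translation":[[-14,-37,0],[-28,-74,0],[-42,-111,0],[-54,-141,0],[-54,-141,0]],"yaw":[0,0,0,0,0],"gripper":[0,0,0,0,0]}'
python3 - <<'E'
from h import *
for n in('top','scene'):
    c=look(n)
    P=cloud(c);X,Y,Z=P[...,0],P[...,1],P[...,2]
    m=mask(c,(3,140,40),(16,255,255))>0
    p=P[m&(np.hypot(X-.5645,Y-.1745)<.04)]; print(n,len(p),np.percentile(p,[5,50,95],axis=0).round(4).tolist())
    if len(p): print(cv2.minEnclosingCircle(p[:,:2].astype(np.float32)))
print(ctrl.get_obs()['ee_pos'])
E
```

```text
time_s: 11.68
ee_pos: [0.5636, 0.1741, 0.0615]
eef_rot: [-3.135, 0.01, 1.66]
force: [0.7, -0.5, -0.4]
grip_width: 0.066
time_s: 12.1
ee_pos: [0.5627, 0.1738, 0.1208]
eef_rot: [-3.131, 0.01, 1.668]
force: [0.2, -0.4, 0.1]
grip_width: 0.0937
time_s: 12.52
ee_pos: [0.5057, 0.0246, 0.1409]
eef_rot: [-3.131, 0.01, 1.669]
force: [0.6, 0.1, 0.3]
grip_width: 0.0941
time_s: 12.93
ee_pos: [0.45, -0.1203, 0.1411]
eef_rot: [-3.131, 0.011, 1.666]
force: [0.5, 0.8, -1.1]
grip_width: 0.094
top 503 [[0.5435, 0.1513, 0.0462], [0.5649, 0.1727, 0.0512], [0.5858, 0.1938, 0.054]]
((0.5693732500076294, 0.17880818247795105), 0.032757993787527084)
scene 369 [[0.5436, 0.1502, 0.0428], [0.5669, 0.1719, 0.0514], [0.5873, 0.1918, 0.054]]
((0.5620481371879578, 0.17647138237953186), 0.03473654389381409)
[ 0.45148877 -0.11718413  0.14110944]
```

```bash
python3 -m creep '{"translation":[[2,1,-30],[3,2,-60],[3,2,-85],[3,2,-98],[3,2,-98]],"yaw":[0,0,0,0,0],"gripper":[0,0,0,0,0]}' 25
python3 -m creep '{"translation":[[0,0,-7],[0,0,-14],[0,0,-20],[0,0,-20]],"yaw":[0,0,0,0],"gripper":[60,80,90,90]}'
```

```text
time_s: 13.45
ee_pos: [0.4535, -0.1136, 0.0405]
eef_rot: [-3.127, 0.008, 1.669]
force: [0.6, 0.2, 0.1]
grip_width: 0.0938
time_s: 13.78
ee_pos: [0.4538, -0.1134, 0.0202]
eef_rot: [-3.128, 0.008, 1.669]
force: [0.8, -0.7, 0.2]
grip_width: 0.0708
```

```bash
python3 -m creep '{"translation":[[0.5,-1.5,0],[0.5,-1.5,0],[0.5,-1.5,0],[0.5,-1.5,0],[0.5,-1.5,0]],"yaw":[0,0,0,0,0],"gripper":[100,255,255,255,255]}'
python3 -m creep '{"translation":[[0,0,0],[0,0,0],[0,0,0]],"yaw":[0,0,0],"gripper":[255,255,255]}'
python3 -m creep '{"translation":[[0,0,10],[0,0,40],[0,0,80],[11,29,110],[25,66,118]],"yaw":[0,0,0,0,0],"gripper":[255,255,255,255,255]}'
python3 -m creep '{"translation":[[14,37,0],[28,74,0],[42,111,0],[56,148,0],[70,185,0]],"yaw":[0,0,0,0,0],"gripper":[255,255,255,255,255]}'
python3 -m creep '{"translation":[[14,36,0],[14,36,-10],[14,36,-20],[14,36,-20]],"yaw":[0,0,0,0],"gripper":[255,255,255,255]}'
python3 - <<'E'
from h import *
print(ctrl.get_obs()['ee_pos'])
c=look('scene'); P=cloud(c); m=mask(c,(14,120,40),(30,255,255)); m[:, :380]=0; m[:230]=0; m[300:]=0; m[:,500:]=0
p=P[m>0]; p=p[(p[:,2]>.08)&(p[:,2]<.13)&(np.hypot(p[:,0]-.565,p[:,1]-.1745)<.04)]; print(len(p), p.mean(0) if len(p) else 0, p.min(0),p.max(0))
cv2.imwrite('pics/p7.png',cv2.resize(np.clip(c['pixels'][210:310,380:500].astype(float)*2,0,255).astype(np.uint8),None,fx=5,fy=5,interpolation=2)[...,::-1])
E
```

```text
time_s: 14.2
ee_pos: [0.4544, -0.115, 0.0205]
eef_rot: [-3.129, 0.009, 1.669]
force: [-0.8, -1.1, 3.2]
grip_width: 0.0492
time_s: 14.45
ee_pos: [0.4544, -0.115, 0.0205]
eef_rot: [-3.128, 0.009, 1.669]
force: [-0.8, -1.1, 0.7]
grip_width: 0.0494
time_s: 14.87
ee_pos: [0.4807, -0.05, 0.1438]
eef_rot: [-3.135, 0.011, 1.665]
force: [1.2, -0.1, -1.9]
grip_width: 0.0488
time_s: 15.28
ee_pos: [0.5509, 0.137, 0.1446]
eef_rot: [-3.135, 0.011, 1.665]
force: [0.4, -0.2, -1.1]
grip_width: 0.0493
time_s: 15.62
ee_pos: [0.5636, 0.1726, 0.1225]
eef_rot: [-3.131, 0.011, 1.666]
force: [-0.4, -0.5, -2.4]
grip_width: 0.0491
[0.56358108 0.17257833 0.12245323]
101 [0.57443133 0.16098365 0.10978993] [0.55374598 0.14648927 0.10120454] [0.58906237 0.19423356 0.11413595]
```

View pics/p7.png

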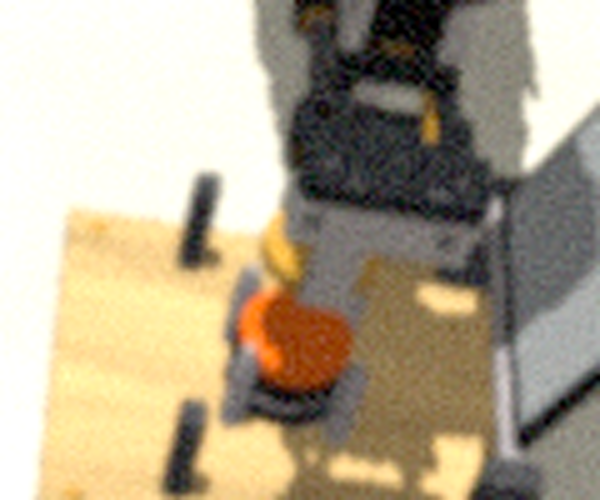

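The orange spacer lies on the body among the posts at (300,340). The brass disc is held above it at (285,250), again about 2 mm to −y.

```bash
python3 -m creep '{"translation":[[0.5,1,-12],[0.5,2,-24],[0.5,2,-32],[0.5,2,-32]],"yaw":[0,0,0,0],"gripper":[255,255,255,255]}'
python3 -m creep '{"translation":[[0,0,-3],[0,0,-6],[0,0,-9],[0,0,-11],[0,0,-11]],"yaw":[0,0,0,0,0],"gripper":[255,255,255,255,255]}'
```

```text
time_s: 16.0
ee_pos: [0.5635, 0.1735, 0.0892]
eef_rot: [-3.129, 0.012, 1.664]
force: [0.0, 0.3, -1.1]
grip_width: 0.0493
time_s: 16.42
ee_pos: [0.5634, 0.1734, 0.0779]
eef_rot: [-3.128, 0.012, 1.664]
force: [0.2, 0.3, -1.6]
grip_width: 0.0487
```

```bash
python3 -m creep '{"translation":[[0,0,-2],[0,0,-4],[0,0,-5],[0,0,-5]],"yaw":[0,0,0,0],"gripper":[255,255,255,255]}'
python3 -m creep '{"translation":[[0,0,-0.5],[0,0,-0.5],[0,0,-0.5],[0,0,-0.5],[0,0,-0.5]],"yaw":[0,0,0,0,0],"gripper":[255,180,100,0,0]}'
python3 -m creep '{"translation":[[0,0,0],[0,0,0],[0,0,0],[0,0,30],[0,0,60]],"yaw":[0,0,0,0,0],"gripper":[0,0,0,0,0]}'
python3 -m creep '{"translation":[[0,-10,36],[0,-45,50],[0,-80,60],[0,-80,60]],"yaw":[0.12,0.24,0.36,0.48],"gripper":[0,0,0,0]}'
python3 - <<'E'
from h import *
for n in('top','scene'):
    c=look(n)
    P=cloud(c);X,Y,Z=P[...,0],P[...,1],P[...,2]
    m=mask(c,(14,120,40),(30,255,255))>0
    p=P[m&(np.hypot(X-.5645,Y-.1745)<.03)&(Z>.05)]; print(n,len(p),np.percentile(p,[5,50,95],axis=0).round(4).tolist())
    if len(p)>9: 
        A=np.c_[p[:,:2]-p[:,:2].mean(0),np.ones(len(p))]; print(np.linalg.lstsq(A,p[:,2],rcond=None)[0])
    m=mask(c,(0,150,40),(8,255,255))>0
    p=P[m&(np.hypot(X-.5514,Y-.314)<.09)&(Z>.2)];print('bar',len(p),np.median(p,0))
    if n=='scene': cv2.imwrite('pics/p8.png',cv2.resize(np.clip(c['pixels'][190:340,370:550].astype(float)*1.7,0,255).astype(np.uint8),None,fx=4,fy=4,interpolation=2)[...,::-1])
print(ctrl.get_obs()['ee_pos'])
E
```

```text
time_s: 16.75
ee_pos: [0.5634, 0.1734, 0.0727]
eef_rot: [-3.128, 0.012, 1.664]
force: [-0.2, 0.4, -1.6]
grip_width: 0.0496
time_s: 17.17
ee_pos: [0.5634, 0.1735, 0.0723]
eef_rot: [-3.129, 0.011, 1.664]
force: [0.4, -0.3, 0.5]
grip_width: 0.0658
time_s: 17.58
ee_pos: [0.5626, 0.1732, 0.1316]
eef_rot: [-3.125, 0.012, 1.664]
force: [0.3, -0.7, 0.8]
grip_width: 0.0933
time_s: 17.92
ee_pos: [0.5634, 0.089, 0.1943]
eef_rot: [-3.128, 0.015, 2.147]
force: [-0.2, 0.8, 0.4]
grip_width: 0.0937Traceback (most recent call last):
  File "<stdin>", line 6, in <module>
    return _quantile_unchecked(
        a, q, axis, out, overwrite_input, method, keepdims, weights)
    return _ureduce(a,
                    func=_quantile_ureduce_func,
    ...<5 lines>...
                    overwrite_input=overwrite_input,
                    method=method)
    r = func(a, **kwargs)
    result = _quantile(arr,
                       quantiles=q,
    ...<2 lines>...
                       out=out,
                       weights=wgt)
    slices_having_nans = np.isnan(arr[-1, ...])
                                  ~~~^^^^^^^^^
IndexError: index -1 is out of bounds for axis 0 with size 0
```

```bash
python3 -m creep '{"translation":[[0,-20,30],[0,-20,60],[0,-20,90],[0,-20,120],[0,-20,130]],"yaw":[0.12,0.24,0.36,0.48,0.6],"gripper":[0,0,0,0,0]}'
python3 - <<'E'
from h import *
for n in('top','scene'):
    c=look(n)
    P=cloud(c);X,Y,Z=P[...,0],P[...,1],P[...,2]
    m=mask(c,(14,120,40),(30,255,255))>0
    p=P[m&(np.hypot(X-.5645,Y-.1745)<.03)&(Z>.05)]; print(n,len(p))
    if len(p)>9: 
        A=np.c_[p[:,:2]-p[:,:2].mean(0),np.ones(len(p))]; print(np.percentile(p,[5,50,95],axis=0).round(4).tolist(),np.linalg.lstsq(A,p[:,2],rcond=None)[0])
    m=mask(c,(0,150,40),(8,255,255))>0
    p=P[m&(np.hypot(X-.5514,Y-.314)<.09)&(Z>.2)];print('bar',len(p),np.median(p,0) if len(p) else 0)
    if n=='scene': cv2.imwrite('pics/p8.png',cv2.resize(np.clip(c['pixels'][190:340,370:550].astype(float)*1.7,0,255).astype(np.uint8),None,fx=4,fy=4,interpolation=2)[...,::-1])
print(ctrl.get_obs()['ee_pos'])
E
```

```text
time_s: 18.38
ee_pos: [0.5636, 0.0715, 0.3274]
eef_rot: [-3.129, 0.018, 2.759]
force: [0.9, 0.0, -0.1]
grip_width: 0.094
top 0
bar 122 [0.51746843 0.31000128 0.2406597 ]
scene 366
[[0.5439, 0.1516, 0.0544], [0.568, 0.1712, 0.0614], [0.587, 0.1911, 0.064]] [-0.06623397  0.00593469  0.06080929]
bar 137 [0.55739029 0.3110393  0.24017169]
[0.56342471 0.071537   0.32485189]
```

View pics/p8.png

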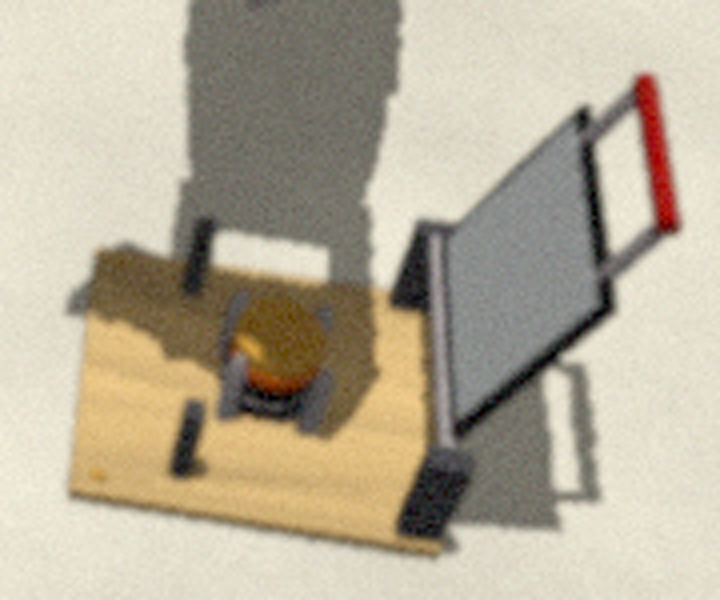

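The whole stack is in the posts, brass on top at (280,340), and the mirror is at its back stop with the bar at (660,150). Next is the bar.

```bash
python3 -m creep '{"translation":[[-2,40,0],[-4,80,0],[-6,120,0],[-8,160,0],[-10,200,0]],"yaw":[0.12,0.24,0.36,0.479,0.479],"gripper":[0,0,0,0,0]}' 30
python3 -m creep '{"translation":[[-2,35,0],[-3,45,-10],[-3,45,-25],[-3,45,-25]],"yaw":[0,0,0,0],"gripper":[0,0,0,0]}'
```

```text
time_s: 18.9
ee_pos: [0.5526, 0.2737, 0.3229]
eef_rot: [-3.128, 0.014, -3.046]
force: [0.2, -0.6, 0.6]
grip_width: 0.0946
time_s: 19.23
ee_pos: [0.5484, 0.3194, 0.2927]
eef_rot: [-3.125, 0.007, -3.05]
force: [-0.1, -0.3, -0.5]
grip_width: 0.0943
```

```bash
python3 -m creep '{"translation":[[2,-3,-12],[3,-6,-26],[3,-6,-40],[3,-6,-50],[3,-6,-50]],"yaw":[0.003,0.005,0.005,0.005,0.005],"gripper":[0,0,0,0,60]}'
python3 -m creep '{"translation":[[0,0,0],[0,0,0],[0,0,0],[0,0,0],[0,0,0]],"yaw":[0,0,0,0,0],"gripper":[120,180,255,255,255]}'
python3 -m creep '{"translation":[[0,0,0],[0,0,0],[0,0,0],[0,0,0],[0,0,0]],"yaw":[0,0,0,0,0],"gripper":[255,255,255,255,255]}'
python3 -m creep '{"translation":[[0,0,0],[0,0,0],[0,0,0],[0,0,0],[0,0,0]],"yaw":[0,0,0,0,0],"gripper":[255,255,255,255,255]}'
```

```text
time_s: 19.65
ee_pos: [0.5508, 0.3126, 0.2402]
eef_rot: [-3.124, 0.004, -3.048]
force: [0.4, -0.1, -0.5]
grip_width: 0.0903
time_s: 20.07
ee_pos: [0.551, 0.3127, 0.2407]
eef_rot: [-3.124, 0.005, -3.049]
force: [-0.6, -0.4, 0.5]
grip_width: 0.0575
time_s: 20.48
ee_pos: [0.5509, 0.3127, 0.2408]
eef_rot: [-3.124, 0.005, -3.049]
force: [0.3, 1.2, -0.2]
grip_width: 0.0243
time_s: 20.9
ee_pos: [0.5509, 0.3127, 0.2407]
eef_rot: [-3.124, 0.004, -3.049]
force: [-0.9, 0.7, -0.2]
grip_width: 0.0111
```

```bash
python3 -m creep '{"translation":[[1.4,-14,4.5],[2.8,-28.5,7.7],[4.2,-43,9.6],[5.6,-58,10.2],[5.6,-58,10.2]],"yaw":[0,0,0,0,0],"gripper":[255,255,255,255,255]}'
```

```text
time_s: 21.32
ee_pos: [0.5569, 0.2516, 0.2518]
eef_rot: [-3.124, 0.005, -3.051]
force: [-2.9, -0.6, 7.2]
grip_width: 0.0113
```

```bash
python3 -m creep '{"translation":[[1,-11.5,-1.5],[2.5,-26,-3.5],[4,-40.5,-6.5],[5,-54.5,-11],[5,-54.5,-11]],"yaw":[0,0,0,0,0],"gripper":[255,255,255,255,255]}'
```

```text
time_s: 21.73
ee_pos: [0.5621, 0.1938, 0.2398]
eef_rot: [-3.122, 0.004, -3.053]
force: [0.3, -1.3, 2.8]
grip_width: 0.011
```

```bash
python3 -m creep '{"translation":[[1.4,-10.5,-5],[2.7,-23.5,-11.5],[3.9,-36,-19.5],[5,-46.5,-28],[5,-46.5,-28]],"yaw":[0,0,0,0,0],"gripper":[255,255,255,255,255]}'
python3 - <<'E'
from h import *
o=ctrl.get_obs();print(o['ee_pos'],o['force'])
for n in('scene','top'):
    c=look(n); P=cloud(c); m=mask(c,(0,150,30),(8,255,255))>0
    p=P[m&(np.hypot(P[...,0]-.567,P[...,1]-.146)<.08)&(P[...,2]>.15)]
    if len(p): print(n,len(p),np.median(p,0),p.min(0),p.max(0))
E
```

```text
time_s: 22.15
ee_pos: [0.5671, 0.1446, 0.2096]
eef_rot: [-3.121, 0.002, -3.055]
force: [-1.0, -2.6, 0.2]
grip_width: 0.0109
[0.5670808  0.14460284 0.20959817] [-0.97960629 -2.60409174  0.19511422]
scene 89 [0.5933955  0.14503598 0.20858873] [0.5451669  0.13990044 0.20052968] [0.6173523  0.15195726 0.21257921]
top 124 [0.53537565 0.14107243 0.20941591] [0.51753084 0.11683345 0.20477681] [0.55779816 0.14680019 0.29300269]
```

```bash
python3 -m creep '{"translation":[[0.5,-4.5,-4],[1,-9,-8.5],[1,-9,-8.5],[1,-9,-8.5]],"yaw":[0,0,0,0],"gripper":[255,255,255,255]}'
python3 - <<'E'
from h import *
o=ctrl.get_obs();print(o['ee_pos'],o['force'])
for n in('scene','top'):
    c=look(n,n+'9.png'); P=cloud(c); yw=.097; ex=np.array([np.cos(yw),np.sin(yw)]); ey=np.array([-ex[1],ex[0]])
    J=np.dstack([(P[...,:2]-[.5645,.1745])@ex,(P[...,:2]-[.5645,.1745])@ey,P[...,2]])
    m=mask(c,(0,150,30),(8,255,255))>0
    p=J[m&(abs(J[...,0])<.055)&(abs(J[...,1]+.038)<.04)&(J[...,2]>.15)&(J[...,2]<.23)]
    if len(p): print(n,'bar',len(p),np.median(p,0))
    s=(abs(J[...,0])<.068)&(J[...,1]>-.02)&(J[...,1]<.075)&(J[...,2]>.08)&(J[...,2]<.18)
    s&=abs(np.arctan2(J[...,2]-.076,.082-J[...,1])-.785)<.2
    p=J[s]; print(n,len(p))
    if len(p)>50:
        l=cv2.fitLine(p[:,1:].astype(np.float32),cv2.DIST_HUBER,0,.01,.01).ravel(); print('fit deg',np.degrees(np.arctan2(l[1],-l[0])),np.median(p,0))
A=cv2.imread('pics/scene9.png')[170:350,340:580];cv2.imwrite('pics/p9.png',cv2.resize(np.clip(A*1.7,0,255).astype(np.uint8),None,fx=3,fy=3))
E
```

```text
time_s: 22.58
ee_pos: [0.568, 0.1371, 0.2023]
eef_rot: [-3.122, 0.002, -3.054]
force: [-2.7, -2.8, 1.6]
grip_width: 0.0107
[0.56795171 0.13710893 0.20234441] [-2.71080933 -2.77535357  1.64941524]
scene bar 82 [ 0.02535292 -0.03989703  0.20188383]
scene 1617
fit deg -134.7021 [0.00785986 0.02900593 0.13183326]
top bar 79 [-0.03045205 -0.04045934  0.20132454]
top 0
```

View pics/p9.png

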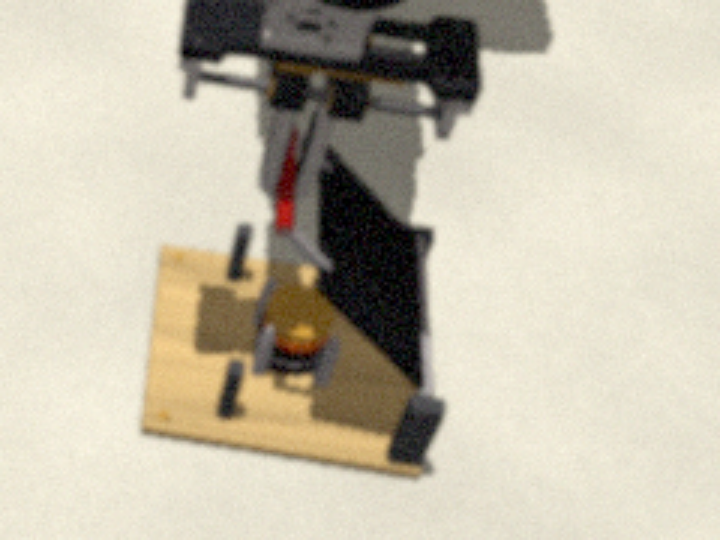

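The plane fit on the panel gives 45.3°, the bar height agrees, and the stack is intact at (300,320). I'll settle a moment and hand in.

```bash
python3 -m creep '{"translation":[[0,0,0],[0,0,0]],"yaw":[0,0],"gripper":[255,255]}'; python3 -c "
from station import ctrl
o=ctrl.get_obs();print(o['ee_pos'],o['force'],o['joint_vel'].round(3));print(ctrl.hand_in())"
```

```text
time_s: 22.85
ee_pos: [0.5679, 0.1375, 0.2028]
eef_rot: [-3.122, 0.002, -3.054]
force: [-3.4, -2.3, 2.9]
grip_width: 0.0112
[0.56792293 0.13753928 0.20277184] [-3.35975977 -2.31211569  2.94850363] [-0.001  0.    -0.     0.001 -0.002 -0.   ]
the job is handed in; nothing more can be done
None
```

The foot is assembled in the jig: black body, then orange spacer, then brass disc. The gripper is still holding the mirror by its red bar at about 45°. I handed the job in at about 23 s.

**Last checks**
- **Stack:** depth put the three tops at about 41, 51 and 61 mm, against 42, 52 and 62 mm nominal. In the last picture the stack is intact between the posts.
- **Flatness of the brass disc:** I judged this by its height and the picture. My plane fit to it was no use because it took in pixels from the disc's side, and the top camera's view was blocked.
- **Mirror:** a fit to the panel gave 45.3°, and the bar's height gave 45–46°. The arm was still, the wrist force was about 5 N, and the bar was held with the grip set to 30 N.

**One flaw:** going down for the spacer, the fingertips touched the table and the wrist force read 87 N at the end of that move. That is under the 120 N limit. The contact appears to have been at the fingertips, not the gripper's body, and I came down more slowly after that.

The mug, the screwdriver and the disc cases were not in the arm's path, but I did not measure them again at the end.

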